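# Fit the eared die into the pug mill

### The job

Take the die plate with the two side ears out of the wooden rack and slide it, upright, down into the slotted frame across the pug mill's mouth, ears in the two slots, pressing until it sits fully home on the sill and both spring clips have snapped out over its ears. Then let go; leave the earless blank plate in the rack and do not disturb the two raw clay cups.

Things in the scene. Friction and masses are not known exactly. Their poses are not given: they have to be found in the camera images.
- die: The die to fit: upright steel plate, 118 wide (x) x 8 thick (y) x 90 high (z) mm, with a 46 mm square opening and on each side an ear (150 mm ear to ear, 8 thick, from z = 20 to 50). Origin: middle of the bottom edge. Same either way round; 0.25 to 0.5 kg. It starts upright in one of the rack's two places, 12 mm above the table, with 2 mm play in y.
- die_grip (a point): Centre of the die's dark grip block: 34 (x) x 12 (y) mm, standing on the middle of the plate's top edge, from 90 to 145 mm above the bottom edge; this point is 125 mm above the bottom edge. Axes as the die.
- blank: The plate to leave in the rack's other place: same plate and grip block, but without ears or opening. Origin: middle of its bottom edge.
- rack: Fixed wooden rack, 130 (x) x 150 (y) mm; floor 12 mm, guides up to 64 mm. Origin on the table under its centre; its two places lie at y = -50 and +50 mm, the plates standing along the rack's x.
- mouth (a point): Centre of the mill's mouth, at sill height (30 mm above the table; the die's bottom edge comes to rest on the sill) in the mid plane of the slots. x across the mouth (plate's width), y into the mill, z up. The die frame lies in this plane but is bolted through long holes: its centre stands anywhere from -18 to +18 mm along x of this point, unmeasured: look or feel for it.
- mill: Grey pug mill, fixed, carrying the aluminium die frame, which does not shift when touched. Origin: on the table below mouth, same axes. Frame: 173 mm wide over the posts' outer faces (x), posts 27 mm deep (y), 100 mm high. From y = 16 mm the flange and barrel rise to 125 mm; from y = 220 mm the gearbox to 196 mm. The space outside the posts and before the frame is clear.
- clip_near (a joint): Spring clip in the -x slot: a sloping steel leaf. 0 = out across the slot; grows (m) to about 0.003 as an ear passes; back to 0 when it snaps out over the ear's top, the die within 2 mm of the sill. It first meets the ear with the die's bottom edge about 38 mm above the sill. Passing both clips takes 10 to 22 N down, more than the die's weight.
- clip_far (a joint): The same clip in the +x slot. The slots face each other, open at the top: 153 mm from floor to floor (x), 11 mm wide (y), with flared lead-ins from the post tops (100 mm above the table) up to 107 mm, which take about 3 mm of error in x and 5 mm in y and do not stick out past the posts' outer faces.
- cup_a: Raw clay cup, 80 mm across, 95 high, not to be disturbed. Origin: centre of its underside.
- cup_c: Raw clay cup, 74 mm across, 85 high, not to be disturbed. Origin: centre of its underside.
Mind the look-alikes: they are no part of the job. Of the things shaped like the part that bears clip_near, the aluminium one is meant.

How it is judged:
By the outcome, as a careful person would: the job done as asked, in the order asked, and still so for the second after the job is handed in, with the robot touching nothing.
It also fails if it takes over 64 s, if anything falls off the work surface, if the arm or the gripper's body presses on something with over 40 N, if the wrist force passes 120 N, or if a joint passes its speed limit or range.

### The arm

A 6-joint arm with a two-finger parallel gripper is mounted at the origin on the work surface. World frame = base frame: x ahead of the robot, y to its left, z up, the work surface at z = 0. Lengths are in m, angles in rad, forces in N, time in s.
With the tool pointing down it reaches from about 0.275 to 0.875 m from the base axis. Payload 12.5 kg.
Tool frame: the origin (TCP) lies at the very end of the fingers, on their centre line; the grasp point (between the pads) lies 19 mm behind it; z points along the fingers, x is the direction in which the jaws open and shut, and the axes are right-handed (so a half turn about z gives the same grasp; the last joint's range is limited). The gripper opens to 85 mm and grips with 20 to 120 N. Pads are 22 mm wide; open, the fingers measure 114 mm over their backs; the gripper's body (76 mm by 85 mm) begins 54 mm behind the grasp point. The pads swing forward as they close: fully open they stand 13 mm farther back than shut.
Start: joints at [1.195, 0.351, 1.652, -0, 1.139, -0.085], TCP at [0.158, 0.527, 0.231] pointing down, gripper open.
Joint ranges: [-2.75, 2.75], [-0.79, 2.1], [0.01, 2.65], [-1.57, 4.71], [0.07, 3.14], [-2.87, 2.87]. Speed limits (rad/s): [2.22, 2.22, 2.79, 3.14, 3.14, 3.14].

### API

Orientations are given as a rotation vector (axis times angle).
In Python, from cell import robot gives the robot as it stands. The module is installed in compiled form; this text tells all that it offers.
- The arm moves only by the shell command python3 -m inch 'ROWS' [FORCE]. ROWS is JSON, a list of rows, each a list of 7 numbers: the shift along the tool's x, y, z in mm, then the turn, a rotation vector about the tool's x, y, z in degrees, then the opening in per cent of the stroke, from 0 (shut) to 100 (fully open). A call has 1 to 8 rows; each row is the pose to reach, as a shift and turn from the pose commanded when the call began, along the tool's axes at that moment; what a row does not reach only later rows make up. A row lasts 1/10 s, in which the tool goes at most 50 mm and 8.59 degrees, less where a joint would pass 70% of its speed; a pose out of reach is approached as far as the arm can. A call with a gripper value outside its range is refused whole. The fingers move at their own pace and stop on an object; FORCE is the grip in N (left out, the last holds). Time passes only in rows, so rows that repeat a pose let the fingers close. It gives the time, the measured TCP pose, the force and the opening at its end, in the units of the state.
- robot.get_state(): the state, without advancing time (a new reading comes with each control period).
- robot.camera(name): name is "scene" or "top"; returns the picture (384x512x3 uint8, blue, green, red); there is no depth.
- robot.calibration(name): a dict with "K" (3x3 intrinsics, pixels), "position" and "attitude" of the camera in the world. Camera axes: x right, y down, z forward; pixel columns grow to the right and rows downward; lengths in m; the calibration is good to about 2 mm. A picture is of the moment at which its call begins. calibration takes no time and is no camera call.
- robot.job_done(): hands the job in, once; it reports no verdict.
The state is a dict: "clock": time; "q": joint angles; "joint_vel": joint speeds; "joint_torque": joint torques, N m; "ee_pos": TCP position; "eef_rot": TCP orientation; "ft_force": force on the tool from outside, world axes, zero at the start; "wrist_torque": the same for the moment, N m; "grip_width": finger opening in m.
Only numpy, scipy, OpenCV 4.12 (cv2) and the standard library are available. Lean on these libraries where they do the work, as an engineer would, in place of code of your own. Each camera call takes 0.05 s, during which the arm holds its last target. There are 200 camera calls.

## Working session

There is one attempt and no reset: what is moved stays moved. The work goes in short steps, Python scripts to look and compute and a shell command to move; the robot and the scene stay as the last step left them, time stands still between calls to the robot, and variables do not carry over. Pictures are saved under pics/ and viewed, about 8 in all and at most 12, crops included, and the job is handed in when it is done.

```bash
mkdir -p pics; cat > h.py <<'E'
import numpy as np, cv2
from cell import robot
from scipy.spatial.transform import Rotation as R
def cal(n):
    c=robot.calibration(n); a=np.array(c["attitude"],float)
    M=a if a.shape==(3,3) else (R.from_rotvec(a).as_matrix() if a.size==3 else R.from_quat(a).as_matrix())
    return np.array(c["K"]),np.array(c["position"]),M
def ray(n,u,v,z):
    K,p,M=cal(n); d=M@np.linalg.solve(K,[u,v,1]); return p+d*(z-p[2])/d[2]
def proj(n,X):
    K,p,M=cal(n); c=K@(M.T@(np.array(X)-p)); return c[:2]/c[2]
E
python3 - <<'E'
from h import *
for n in("scene","top"):
    cv2.imwrite(f"pics/{n}0.png",robot.camera(n)); print(n,robot.calibration(n))
print(robot.get_state())
E
```

```text
scene {'K': array([[453.11078577,   0.        , 246.64946782],
       [  0.        , 453.11078577, 185.09452058],
       [  0.        ,   0.        ,   1.        ]]), 'position': array([0.8668624 , 0.49481907, 1.1597984 ]), 'attitude': array([-0.77522314, -2.79590525,  0.75820489])}
top {'K': array([[466.19709456,   0.        , 249.97000917],
       [  0.        , 466.19709456, 187.45432805],
       [  0.        ,   0.        ,   1.        ]]), 'position': array([ 0.37464161, -0.03147746,  1.38159841]), 'attitude': array([-2.15171808,  2.15784616, -0.15439775])}
{'clock': 0.1, 'q': array([ 1.19542156e+00,  3.51184594e-01,  1.65236336e+00,  1.03190441e-05,
        1.13908125e+00, -8.45672794e-02]), 'joint_vel': array([ 0.00086316, -0.00020505, -0.00304146,  0.00112503, -0.00130605,
       -0.00023947]), 'joint_torque': array([-3.21817142e-04, -5.06832004e+01, -2.91871905e+01, -1.66907198e-04,
        2.70152690e-03,  2.92112668e-05]), 'ee_pos': array([0.15754667, 0.52664498, 0.23080978]), 'eef_rot': array([ 2.51944039e+00,  1.87580346e+00, -1.39097635e-03]), 'ft_force': array([-0.43646988,  0.14958006, -0.05162765]), 'wrist_torque': array([-0.03727771,  0.02756503, -0.01239467]), 'grip_width': 0.08528809664389665}
```

View pics/scene0.png

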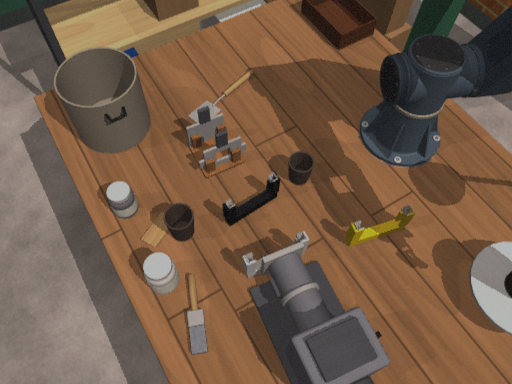

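View pics/top0.png

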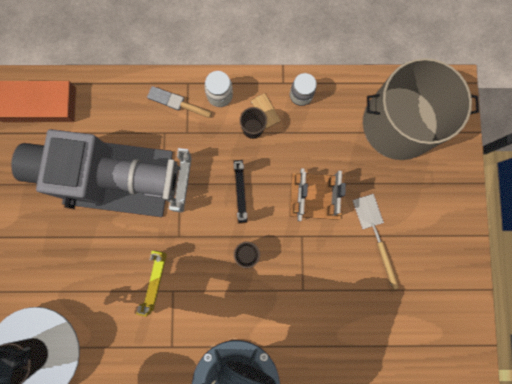

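The scene view shows three frames: aluminium on the mill (scene 275,255; top 182,180), black (250,200) and yellow (380,228). The task means the aluminium one. The cups are at scene (300,167) and (180,222), and the rack is at (215,145), or (318,195) in top. I'll enlarge the rack and the frame to tell the die from the blank.

```bash
python3 - <<'E'
from h import *
s=cv2.imread("pics/scene0.png");t=cv2.imread("pics/top0.png")
f=lambda im,x,y,w,h:cv2.resize(im[y:y+h,x:x+w],(400,300),interpolation=cv2.INTER_CUBIC)
cv2.imwrite("pics/c1.png",np.vstack([np.hstack([f(s,172,98,88,66+12)if 0 else f(s,172,100,104,78),f(s,230,220,104,78)]),np.hstack([f(t,270,156,104,78),f(t,130,140,104,78)])]))
for uv in[(182,180),(318,195),(303,195),(339,192)]: print(ray("top",*uv,0.1))
E
```

```text
[0.57064852 0.14717058 0.1       ]
[ 0.52776469 -0.23003219  0.1       ]
[ 0.52786698 -0.18842401  0.1       ]
[ 0.53600376 -0.28856184  0.1       ]
```

View pics/c1.png

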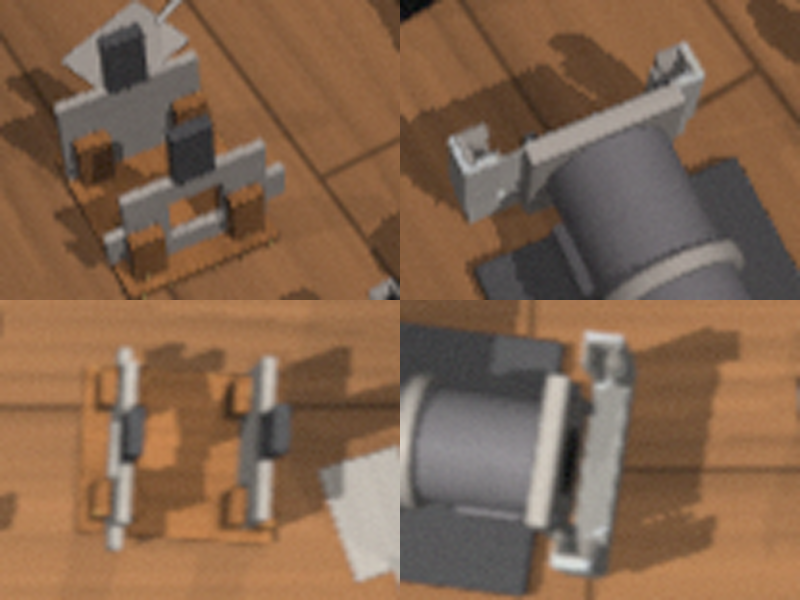

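In the crop, the plate with ears and an opening is the lower one in the scene view (full-image ~221,132) and the left one in top (~303,191), on the side nearer the mill. That is the die. The plain plate (top ~339,190) is the blank. The aluminium frame has post ends at about top (183,149) and (176,211). Next I'll enlarge with ticks to measure them.

```bash
python3 - <<'E'
from h import *
s=cv2.imread("pics/scene0.png");t=cv2.imread("pics/top0.png")
def f(im,x,y,w=40,h=30,k=10):
    o=cv2.resize(im[y:y+h,x:x+w],(400,300),interpolation=cv2.INTER_CUBIC)
    for i in range(0,w,5):
        cv2.line(o,(i*k+5,0),(i*k+5,6 if (x+i)%10 else 12),(0,255,255),1)
        if (x+i)%10==0: cv2.putText(o,str(x+i),(i*k+5,22),0,.4,(0,255,255),1)
    for i in range(0,h,5):
        cv2.line(o,(0,i*k+5),(6 if (y+i)%10 else 12,i*k+5),(0,255,255),1)
        if (y+i)%10==0: cv2.putText(o,str(y+i),(14,i*k+9),0,.4,(0,255,255),1)
    return o
cv2.imwrite("pics/c2.png",np.vstack([np.hstack([f(t,165,140),f(t,160,190)]),np.hstack([f(s,235,245),f(s,280,230)])]))
cv2.imwrite("pics/c3.png",np.vstack([np.hstack([f(t,285,165),f(t,285,195)]),np.hstack([f(s,190,145),f(s,213,125)])]))
E
```

```text
(no output)
```

View pics/c2.png

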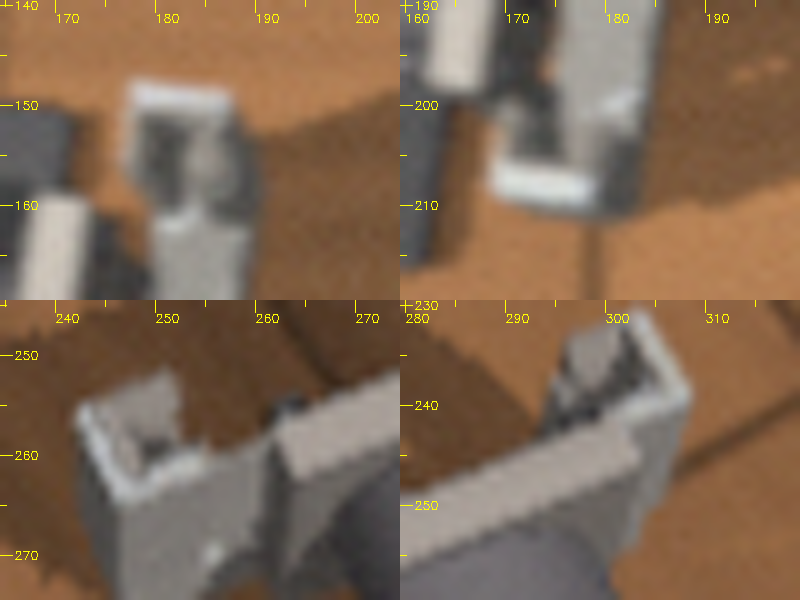

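View pics/c3.png

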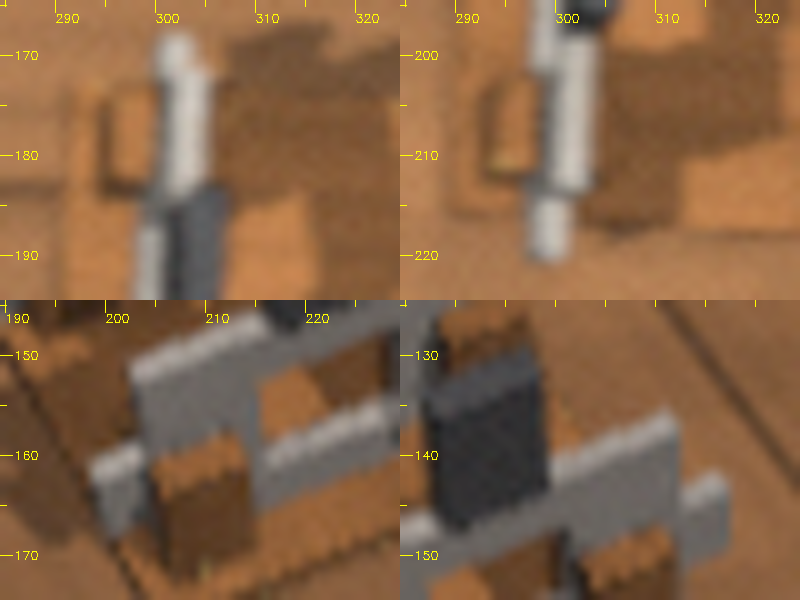

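Frame rim outer edges, as midpoints: top (181.5,148.2) and (173,209.7); scene (243.8,259.6) and (306,234.8). Die ear ends: top (302,168) and (298.2,220.8). Plate top-edge ends: top (303.8,171) and (300.9,213.8). Block top centre in scene: (221.3,133.4).

```bash
python3 - <<'E'
from h import *
np.set_printoptions(precision=4,suppress=True)
def seg(l,n,a,b,z):
    A=ray(n,*a,z);B=ray(n,*b,z);m=(A+B)/2;d=A-B
    print(l,n,m,"len",np.linalg.norm(d),"yaw",np.degrees(np.arctan2(d[1],d[0])))
seg("frame","top",(181.5,148.2),(173,209.7),.107)
seg("frame","scene",(243.8,259.6),(306,234.8),.107)
seg("ears","top",(302,168),(298.2,220.8),.062)
seg("ears","scene",(199.5,161),(315.5-0.2,142.5),.062) if 0 else seg("ears","scene",(200.5,160.5),(251.0,142.8),.062)
seg("edge","top",(303.2,171),(300.7,213.8),.102)
seg("block","scene",(216,136),(226.5,131),.157)
seg("block","top",(305.5,183.5),(305,197),.157)
print(ray("top",253,122,.085),ray("top",246.5,254,.085), R.from_rotvec(robot.get_state()["eef_rot"]).as_matrix())
E
```

```text
frame top [0.5733 0.1593 0.107 ] len 0.1731039275028407 yaw -6.773961475953035
frame scene [0.5771 0.1575 0.107 ] len 0.17075422439516338 yaw -8.099895400232766
ears top [ 0.5347 -0.1849  0.062 ] len 0.15232152527584564 yaw -5.10953437020873
ears scene [ 0.5255 -0.1842  0.062 ] len 0.15980292737975885 yaw -7.7284280299818375
edge top [ 0.5353 -0.1854  0.102 ] len 0.11974710735661556 yaw -4.37130381282009
block scene [ 0.5365 -0.1845  0.157 ] len 0.033140941726697966 yaw 0.08331908047385388
block top [ 0.5338 -0.1877  0.157 ] len 0.03614669571913041 yaw -3.2134933432229613
[ 0.7404 -0.051   0.085 ] [ 0.3665 -0.0315  0.085 ] [[ 0.2867  0.958  -0.0004]
 [ 0.958  -0.2867 -0.001 ]
 [-0.001  -0.0001 -1.    ]]
```

```bash
cat > go.py <<'E'
import sys
from h import *
# go.py x y z tool_x_yaw_deg : remaining shift/turn to goal in tool axes (mm, deg)
x,y,z,a=map(float,sys.argv[1:5]); s=robot.get_state()
r=R.from_rotvec(s["eef_rot"]); a=np.radians(a)
g=R.from_matrix(np.array([[np.cos(a),np.sin(a),0],[np.sin(a),-np.cos(a),0],[0,0,-1]]))
print(s["clock"],s["ee_pos"].round(4),"shift",(1000*r.inv().apply(np.array([x,y,z])-s["ee_pos"])).round(1),"turn",np.degrees((r.inv()*g).as_rotvec()).round(2),"F",s["ft_force"].round(1),"M",s["wrist_torque"].round(2),"w",round(s["grip_width"],4))
E
T='[-574,565,0,0,0,-12.2,60]'
python3 -m inch '[[-574,565,0,0,0,-12.2,60],[-574,565,0,0,0,-12.2,60],[-574,565,0,0,0,-12.2,60],[-574,565,0,0,0,-12.2,60],[-574,565,0,0,0,-12.2,60],[-574,565,0,0,0,-12.2,60],[-574,565,0,0,0,-12.2,60],[-574,565,0,0,0,-12.2,60]]' 60
python3 go.py .535 -.185 .20 85.5
```

```text
clock: 0.9
ee_pos: [0.3447, 0.1722, 0.2314]
eef_rot: [2.306, 2.134, 0.0]
ft_force: [1.6, 1.4, -0.2]
grip_width: 0.0509
0.9 [0.3447 0.1722 0.2314] shift [-341.4  217.4   31.4] turn [ 0.01 -0.01  0.05] F [ 1.6  1.4 -0.2] M [ 0.05 -0.04 -0.02] w 0.0509
```

```bash
python3 -m inch '[[-341,217,0,0,0,0,60],[-341,217,0,0,0,0,60],[-341,217,0,0,0,0,60],[-341,217,0,0,0,0,60],[-341,217,0,0,0,0,60],[-341,217,0,0,0,0,60],[-341,217,0,0,0,0,60],[-341,217,0,0,0,0,60]]'
python3 -m inch '[[0,-10,0,0,0,0,60],[0,-10,0,0,0,0,60]]'
python3 go.py .535 -.185 .118 85.5
python3 - <<'E'
from h import *
s=robot.camera("scene");t=robot.camera("top")
f=lambda im,x,y:cv2.resize(im[y:y+75,x:x+100],(400,300),interpolation=cv2.INTER_CUBIC)
cv2.imwrite("pics/c4.png",np.hstack([f(s,170,90),f(t,260,150)]))
E
```

```text
clock: 1.7
ee_pos: [0.5327, -0.1811, 0.231]
eef_rot: [-2.306, -2.133, 0.0]
ft_force: [0.4, 0.2, -0.4]
grip_width: 0.0511
clock: 1.9
ee_pos: [0.5213, -0.1787, 0.2304]
eef_rot: [-2.307, -2.13, 0.001]
ft_force: [-0.1, 1.1, 0.0]
grip_width: 0.0517
1.9 [ 0.5213 -0.1787  0.2304] shift [ -5.3  14.4 112.4] turn [-0.12 -0.04 -0.06] F [-0.1  1.1  0. ] M [ 0.03  0.01 -0.02] w 0.0517
```

View pics/c4.png

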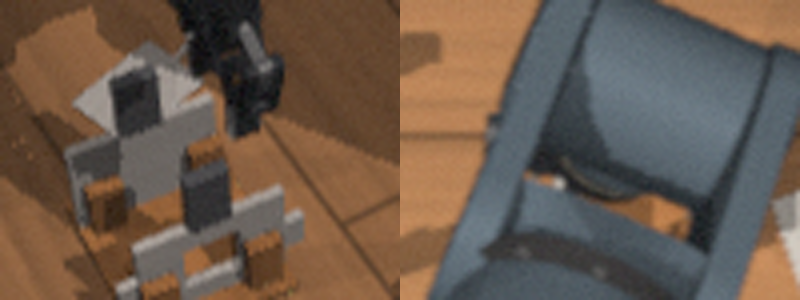

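The picture shows the gripper just behind and above the die's grip block (scene ~221,138), lined up along the plate. I'll go down and close gently.

```bash
python3 -m inch '[[-5,14,0,0,0,0,60],[-5,14,40,0,0,0,60],[-5,14,80,0,0,0,60],[-5,14,108,0,0,0,60],[-5,14,108,0,0,0,60],[-5,14,108,0,0,0,30],[-5,14,108,0,0,0,30],[-5,14,108,0,0,0,30]]' 20
python3 -m inch '[[0,0,0,0,0,0,5],[0,0,0,0,0,0,5],[0,0,0,0,0,0,5],[0,0,0,0,0,0,5],[0,0,0,0,0,0,5],[0,0,0,0,0,0,5]]' 20
python3 go.py .535 -.185 .122 85.5
```

```text
clock: 2.8
ee_pos: [0.5366, -0.1844, 0.1251]
eef_rot: [2.304, 2.132, 0.002]
ft_force: [0.0, -0.1, 0.7]
grip_width: 0.0258
clock: 3.4
ee_pos: [0.5364, -0.1852, 0.1245]
eef_rot: [2.304, 2.132, -0.0]
ft_force: [-1.8, -2.3, 7.1]
grip_width: 0.0119
3.4 [ 0.5364 -0.1852  0.1245] shift [ 0.1 -1.4  2.5] turn [0.11 0.1  0.06] F [-1.8 -2.3  7.1] M [-0.98  0.38  0.07] w 0.0119
```

```bash
python3 -m inch '[[0,0,0,0,0,0,5],[0,0,0,0,0,0,5],[0,0,0,0,0,0,5],[0,0,-10,0,0,0,5],[0,0,-25,0,0,0,5],[0,0,-45,0,0,0,5],[0,0,-75,0,0,0,5],[0,0,-105,0,0,0,5]]' 110
python3 -m inch '[[0,0,-40,0,0,0,5],[0,0,-40,0,0,0,5],[0,0,-40,0,0,0,5]]' 
python3 go.py .575 .158 .26 82.6
```

```text
clock: 4.2
ee_pos: [0.5352, -0.1841, 0.2287]
eef_rot: [-2.305, -2.132, 0.001]
ft_force: [0.4, 0.1, -2.6]
grip_width: 0.0104
clock: 4.5
ee_pos: [0.5356, -0.1842, 0.2682]
eef_rot: [2.306, 2.133, 0.0]
ft_force: [0.3, -0.4, -4.5]
grip_width: 0.0103
4.5 [ 0.5356 -0.1842  0.2682] shift [344.2  12.6   8.2] turn [ 0.01 -0.01  2.93] F [ 0.3 -0.4 -4.5] M [-0.    0.05  0.09] w 0.0103
```

```bash
python3 -m inch '[[45,2,0,0,0,0.5,5],[90,4,0,0,0,1,5],[135,6,0,0,0,1.5,5],[180,8,0,0,0,2,5],[225,10,0,0,0,2.5,5],[270,12,0,0,0,2.9,5],[315,12.6,0,0,0,2.9,5],[344,12.6,0,0,0,2.9,5]]'
python3 -m inch '[[0,0,0,0,0,0,5],[0,0,0,0,0,0,5],[0,0,0,0,0,0,5]]'
python3 go.py .575 .158 .26 82.6
python3 - <<'E'
from h import *
for n in("scene","top"): cv2.imwrite(f"pics/{n}1.png",robot.camera(n))
s=cv2.imread("pics/scene1.png");t=cv2.imread("pics/top1.png")
f=lambda im,x,y:cv2.resize(im[y:y+90,x:x+120],(400,300),interpolation=cv2.INTER_CUBIC)
X,Y=220,185
o=cv2.resize(s[Y:Y+100,X:X+133],(798,600),interpolation=cv2.INTER_CUBIC)
for u in range(X,X+133,10): cv2.putText(o,str(u),(int((u-X+.5)*6)-8,10),0,.33,(0,255,255),1); cv2.line(o,(int((u-X+.5)*6),12),(int((u-X+.5)*6),18),(0,255,255),1)
for v in range(Y,Y+100,10): cv2.putText(o,str(v),(0,int((v-Y+.5)*6)+4),0,.33,(0,255,255),1); cv2.line(o,(24,int((v-Y+.5)*6)),(30,int((v-Y+.5)*6)),(0,255,255),1)
cv2.imwrite("pics/c5.png",o)
E
```

```text
clock: 5.3
ee_pos: [0.5741, 0.1604, 0.2659]
eef_rot: [-2.356, -2.074, 0.005]
ft_force: [-0.3, -0.1, -4.2]
grip_width: 0.0103
clock: 5.6
ee_pos: [0.5747, 0.1568, 0.2671]
eef_rot: [-2.359, -2.073, 0.003]
ft_force: [0.9, -0.5, -3.7]
grip_width: 0.0106
5.6 [0.5747 0.1568 0.2671] shift [1.3 0.1 7.1] turn [-0.11  0.05 -0.  ] F [ 0.9 -0.5 -3.7] M [-0.02 -0.03  0.02] w 0.0106
```

View pics/c5.png

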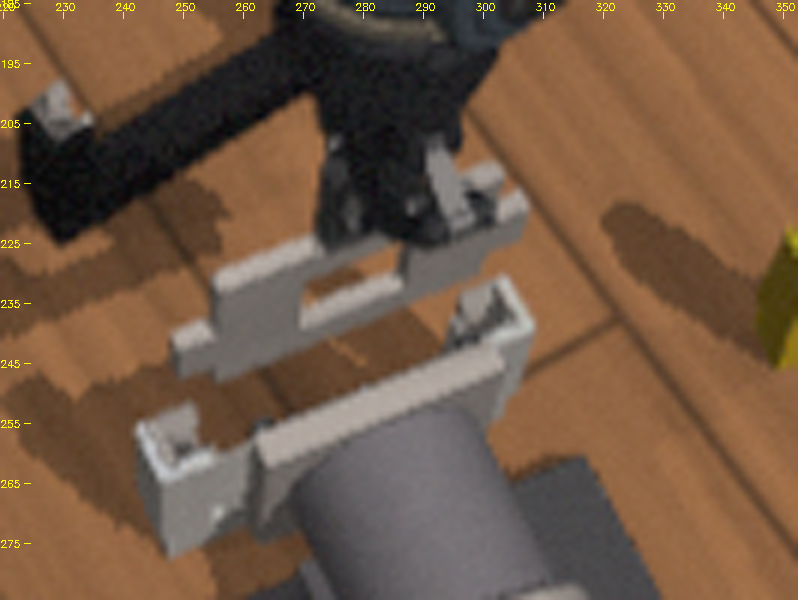

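The scene crop shows the die (ears and opening) hanging above the aluminium frame. Ear ends are at (248.5,241.3) and (306.7,217.7), post rims at (244,259.3) and (305.7,234.5). I'll compare them in this one view so camera bias mostly cancels.

```bash
python3 - <<'E'
from h import *
np.set_printoptions(precision=4,suppress=True)
def seg(l,n,a,b,z):
    A=ray(n,*a,z);B=ray(n,*b,z);m=(A+B)/2;d=B-A
    print(l,m,"len",np.linalg.norm(d),"yaw",np.degrees(np.arctan2(d[1],d[0]))%180-180); return m
e=seg("ears","scene",(248.5,241.3),(306.7,217.7),.2045)
p=seg("frame","scene",(244,259.3),(305.7,234.5),.107)
seg("depthL","scene",(241.8,254.8),(246.2,263.7),.107)
seg("depthR","scene",(303.5,230.7),(307.8,238.2),.107)
seg("barEdge","scene",(262.3,257),(301.2,242.3),.125)
print("tcp->die",e-robot.get_state()["ee_pos"], "frame-die",(p-e)[:2]*1000)
E
```

```text
ears [0.5748 0.155  0.2045] len 0.14924793352726384 yaw -7.337247621861906
frame [0.5768 0.1567 0.107 ] len 0.16967338799459838 yaw -7.928214265012599
depthL [0.6607 0.1449 0.107 ] len 0.025557828333718505 yaw -95.834562548439
depthR [0.4928 0.1682 0.107 ] len 0.02277769773872218 yaw -96.29847535909276
barEdge [0.572  0.1772 0.125 ] len 0.10400547986393266 yaw -9.284366393915121
tcp->die [-0.0002 -0.0016 -0.0633] frame-die [1.947  1.7342]
```

```bash
python3 -m inch '[[2,1,0,0,0,0,5],[2,1,20,0,0,0,5],[2,1,40,0,0,0,5],[2,1,55,0,0,0,5],[2,1,60,0,0,0,5],[2,1,60,0,0,0,5]]'
python3 -m inch '[[0,0,3,0,0,0,5],[0,0,6,0,0,0,5],[0,0,9,0,0,0,5],[0,0,11,0,0,0,5],[0,0,11,0,0,0,5],[0,0,11,0,0,0,5]]'
python3 go.py .575 .158 .144 82.6
```

```text
clock: 6.3
ee_pos: [0.5763, 0.1592, 0.208]
eef_rot: [-2.36, -2.073, 0.001]
ft_force: [-0.1, 0.2, -3.3]
grip_width: 0.0104
clock: 6.9
ee_pos: [0.5764, 0.1595, 0.1974]
eef_rot: [2.359, 2.074, 0.0]
ft_force: [0.5, -0.3, -3.5]
grip_width: 0.0104
6.9 [0.5764 0.1595 0.1974] shift [-1.7 -1.2 53.4] turn [0.   0.   0.04] F [ 0.5 -0.3 -3.5] M [ 0.06 -0.02 -0.02] w 0.0104
```

```bash
python3 -m inch '[[0,0,2,0,0,0,5],[0,0,4,0,0,0,5],[0,0,6,0,0,0,5],[0,0,8,0,0,0,5],[0,0,8,0,0,0,5]]'
python3 go.py .575 .158 .144 82.6
python3 -m inch '[[0,0,2,0,0,0,5],[0,0,4,0,0,0,5],[0,0,6,0,0,0,5],[0,0,6,0,0,0,5]]'
python3 go.py .575 .158 .144 82.6
```

```text
clock: 7.4
ee_pos: [0.5762, 0.1594, 0.1889]
eef_rot: [-2.359, -2.074, 0.001]
ft_force: [-0.7, -0.1, -3.6]
grip_width: 0.0106
7.4 [0.5762 0.1594 0.1889] shift [-1.5 -1.  44.9] turn [-0.03  0.01  0.04] F [-0.7 -0.1 -3.6] M [-0.16 -0.01  0.02] w 0.0106
clock: 7.8
ee_pos: [0.5763, 0.1595, 0.1829]
eef_rot: [-2.359, -2.074, 0.001]
ft_force: [0.6, -1.2, -4.5]
grip_width: 0.0105
7.8 [0.5763 0.1595 0.1829] shift [-1.6 -1.1 38.9] turn [-0.02  0.01  0.04] F [ 0.6 -1.2 -4.5] M [-0.23 -0.01 -0.04] w 0.0105
```

```bash
python3 -m inch '[[0,0,2,0,0,0,5],[0,0,4,0,0,0,5],[0,0,6,0,0,0,5],[0,0,8,0,0,0,5],[0,0,8,0,0,0,5]]'
python3 go.py .575 .158 .144 82.6
python3 -m inch '[[0,0,2,0,0,0,5],[0,0,4,0,0,0,5],[0,0,6,0,0,0,5],[0,0,8,0,0,0,5],[0,0,10,0,0,0,5]]'
python3 go.py .575 .158 .144 82.6
```

```text
clock: 8.3
ee_pos: [0.5769, 0.1596, 0.1769]
eef_rot: [2.359, 2.073, 0.003]
ft_force: [-3.5, -2.3, 10.1]
grip_width: 0.0102
8.3 [0.5769 0.1596 0.1769] shift [-1.8 -1.8 32.9] turn [ 0.11 -0.04  0.02] F [-3.5 -2.3 10.1] M [-0.33  0.77 -0.25] w 0.0102
clock: 8.8
ee_pos: [0.5769, 0.1596, 0.1668]
eef_rot: [2.359, 2.073, 0.002]
ft_force: [-3.5, -1.9, 11.0]
grip_width: 0.0104
8.8 [0.5769 0.1596 0.1668] shift [-1.8 -1.7 22.8] turn [ 0.1  -0.03  0.02] F [-3.5 -1.9 11. ] M [-0.46  0.82 -0.33] w 0.0104
```

```bash
python3 -m inch '[[0,0,3,0,0,0,5],[0,0,6,0,0,0,5],[0,0,9,0,0,0,5],[0,0,12,0,0,0,5],[0,0,15,0,0,0,5],[0,0,17,0,0,0,5]]'
python3 go.py .575 .158 .1425 82.6
python3 -m inch '[[0,0,2,0,0,0,5],[0,0,4,0,0,0,5],[0,0,6,0,0,0,5],[0,0,6,0,0,0,5]]'
python3 go.py .575 .158 .1425 82.6
```

```text
clock: 9.4
ee_pos: [0.5769, 0.1595, 0.1496]
eef_rot: [2.359, 2.073, 0.002]
ft_force: [-3.8, -1.4, 10.0]
grip_width: 0.0109
9.4 [0.5769 0.1595 0.1496] shift [-1.8 -1.7  7.1] turn [ 0.09 -0.03  0.03] F [-3.8 -1.4 10. ] M [-0.45  0.76 -0.25] w 0.0109
clock: 9.8
ee_pos: [0.5766, 0.1594, 0.1427]
eef_rot: [2.359, 2.074, 0.001]
ft_force: [-2.4, -1.5, 4.0]
grip_width: 0.0104
9.8 [0.5766 0.1594 0.1427] shift [-1.6 -1.4  0.2] turn [ 0.04 -0.    0.04] F [-2.4 -1.5  4. ] M [-0.43  0.34 -0.16] w 0.0104
```

Force fell from 10 N to 4 N, so at least one clip has probably snapped. I'll press on to the sill.

```bash
python3 -m inch '[[0,0,1,0,0,0,5],[0,0,2,0,0,0,5],[0,0,2,0,0,0,5]]'
python3 -m inch '[[0,0,1,0,0,0,5],[0,0,1,0,0,0,5]]'
python3 go.py .575 .158 .1425 82.6
```

```text
clock: 10.1
ee_pos: [0.5768, 0.1596, 0.1427]
eef_rot: [2.359, 2.074, 0.002]
ft_force: [-10.6, -2.5, 22.9]
grip_width: 0.0104
clock: 10.3
ee_pos: [0.5768, 0.1596, 0.1426]
eef_rot: [2.359, 2.074, 0.003]
ft_force: [-13.1, -3.7, 32.4]
grip_width: 0.0105
10.3 [0.5768 0.1596 0.1426] shift [-1.9 -1.6  0.1] turn [ 0.11 -0.03  0.04] F [-13.1  -3.7  32.4] M [-0.96  2.44 -0.25] w 0.0105
```

```bash
python3 -m inch '[[0,-1,0,0,0,0,5],[0,-1.5,0,0,0,0,5],[0,-1.5,1,0,0,0,5],[0,-1.5,1.5,0,0,0,5],[0,-1.5,1.5,0,0,0,5]]'
python3 go.py .575 .158 .1425 82.6
python3 - <<'E'
from h import *
s=robot.camera("scene");X,Y=230,205
o=cv2.resize(s[Y:Y+75,X:X+100],(800,600),interpolation=cv2.INTER_CUBIC)
cv2.imwrite("pics/c6.png",o)
E
```

```text
clock: 10.8
ee_pos: [0.5767, 0.1596, 0.1426]
eef_rot: [2.357, 2.072, 0.007]
ft_force: [-11.2, -6.0, 40.9]
grip_width: 0.0103
10.8 [0.5767 0.1596 0.1426] shift [-1.9 -1.5  0.1] turn [ 0.32 -0.06  0.05] F [-11.2  -6.   40.9] M [-1.37  2.26 -0.19] w 0.0103
```

View pics/c6.png

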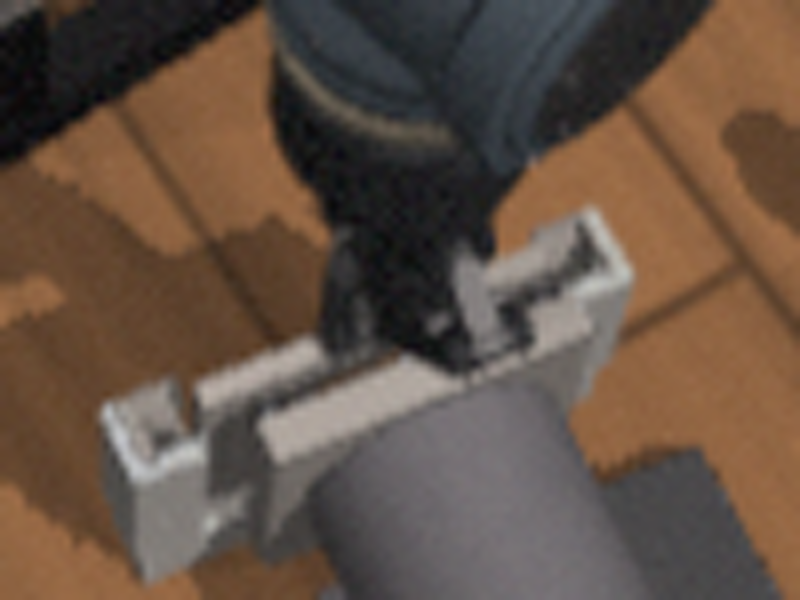

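The die appears seated between the posts, its top edge about level with the post tops. Height holds at 0.1426 m under 41 N, so it's on the sill. I'll ease off and pull up lightly to check that the clips hold.

```bash
python3 -m inch '[[0,0,-2,0,0,0,5],[0,0,-3.5,0,0,0,5],[0,0,-3.5,0,0,0,5]]'
python3 go.py .575 .158 .1425 82.6
python3 -m inch '[[0,0,-1.5,0,0,0,5],[0,0,-1.5,0,0,0,5]]'
python3 go.py .575 .158 .1425 82.6
```

```text
clock: 11.15
ee_pos: [0.5764, 0.1595, 0.1428]
eef_rot: [2.357, 2.073, 0.005]
ft_force: [2.2, -3.9, 10.4]
grip_width: 0.0106
11.15 [0.5764 0.1595 0.1428] shift [-1.7 -1.1  0.3] turn [ 0.23 -0.03  0.04] F [ 2.2 -3.9 10.4] M [-0.87 -0.12 -0.16] w 0.0106
clock: 11.35
ee_pos: [0.575, 0.1597, 0.1428]
eef_rot: [2.359, 2.074, 0.0]
ft_force: [-0.3, -2.6, 2.5]
grip_width: 0.0108
11.35 [0.575  0.1597 0.1428] shift [-1.6  0.2  0.3] turn [0.01 0.   0.04] F [-0.3 -2.6  2.5] M [-0.58 -0.1  -0.08] w 0.0108
```

```bash
python3 -m inch '[[0,0,-1.5,0,0,0,5],[0,0,-2.5,0,0,0,5],[0,0,-2.5,0,0,0,5]]'
python3 go.py .575 .158 .1425 82.6
```

```text
clock: 11.65
ee_pos: [0.5743, 0.1597, 0.1446]
eef_rot: [-2.359, -2.074, 0.002]
ft_force: [-1.4, -1.3, -5.1]
grip_width: 0.0106
11.65 [0.5743 0.1597 0.1446] shift [-1.6  1.   2.1] turn [-0.1   0.02  0.04] F [-1.4 -1.3 -5.1] M [-0.31  0.11 -0.07] w 0.0106
```

```bash
python3 -m inch '[[0,0,-1.2,0,0,0,5],[0,0,-1.2,0,0,0,5]]'
python3 go.py .575 .158 .1425 82.6
```

```text
clock: 11.85
ee_pos: [0.574, 0.1596, 0.1451]
eef_rot: [-2.358, -2.073, 0.003]
ft_force: [1.1, -1.0, -18.0]
grip_width: 0.0104
11.85 [0.574  0.1596 0.1451] shift [-1.5  1.2  2.6] turn [-0.14  0.04  0.04] F [  1.1  -1.  -18. ] M [-0.1  -0.36 -0.1 ] w 0.0104
```

The clips hold: the pull reached -18 N after 2.3 mm of play. I'll push it back onto the sill, centred (x +1.5), then open.

```bash
python3 -m inch '[[0,1,2,0,0,0,5],[0,1,4,0,0,0,5],[0,1,6,0,0,0,5],[0,1,7,0,0,0,5],[0,1,7,0,0,0,5]]'
python3 go.py .575 .158 .1425 82.6
python3 -m inch '[[0,0,-2,0,0,0,5],[0,0,-3,0,0,0,5],[0,0,-3,0,0,0,5]]'
python3 go.py .575 .158 .1425 82.6
```

```text
clock: 12.35
ee_pos: [0.5768, 0.1596, 0.1427]
eef_rot: [2.358, 2.073, 0.004]
ft_force: [-10.2, -4.3, 20.1]
grip_width: 0.0104
12.35 [0.5768 0.1596 0.1427] shift [-1.8 -1.6  0.2] turn [ 0.17 -0.04  0.04] F [-10.2  -4.3  20.1] M [-0.95  1.73 -0.23] w 0.0104
clock: 12.65
ee_pos: [0.5763, 0.1595, 0.1428]
eef_rot: [2.359, 2.074, 0.001]
ft_force: [0.7, -2.5, -2.4]
grip_width: 0.0104
12.65 [0.5763 0.1595 0.1428] shift [-1.7 -1.1  0.3] turn [ 0.06 -0.01  0.04] F [ 0.7 -2.5 -2.4] M [-0.5  -0.16 -0.21] w 0.0104
```

```bash
python3 -m inch '[[0,0,0,0,0,0,20],[0,0,0,0,0,0,40],[0,0,0,0,0,0,50],[0,0,0,0,0,0,50],[0,0,-30,0,0,0,50],[0,0,-70,0,0,0,50],[0,0,-110,0,0,0,50],[0,0,-150,0,0,0,50]]'
python3 -m inch '[[-45,-20,0,0,0,0,50],[-90,-50,0,0,0,0,50],[-120,-90,0,0,0,0,50],[-160,-120,0,0,0,0,50],[-200,-150,0,0,0,0,50],[-240,-150,0,0,0,0,50],[-240,-150,0,0,0,0,50]]'
python3 - <<'E'
from h import *
s=robot.camera("scene");t=robot.camera("top")
f=lambda im,x,y,w,h:cv2.resize(im[y:y+h,x:x+w],(400,300),interpolation=cv2.INTER_CUBIC)
cv2.imwrite("pics/c7.png",np.vstack([np.hstack([f(s,225,205,100,75),f(s,130,90,240,180)]),np.hstack([f(t,140,140,100,75),f(t,130,80,300,225)])]))
E
```

```text
clock: 13.45
ee_pos: [0.5757, 0.1596, 0.2942]
eef_rot: [-2.359, -2.074, -0.0]
ft_force: [1.2, 0.0, 0.3]
grip_width: 0.0427
clock: 14.15
ee_pos: [0.3954, -0.0625, 0.293]
eef_rot: [2.363, 2.068, 0.0]
ft_force: [0.1, -0.0, 0.6]
grip_width: 0.0426
```

View pics/c7.png

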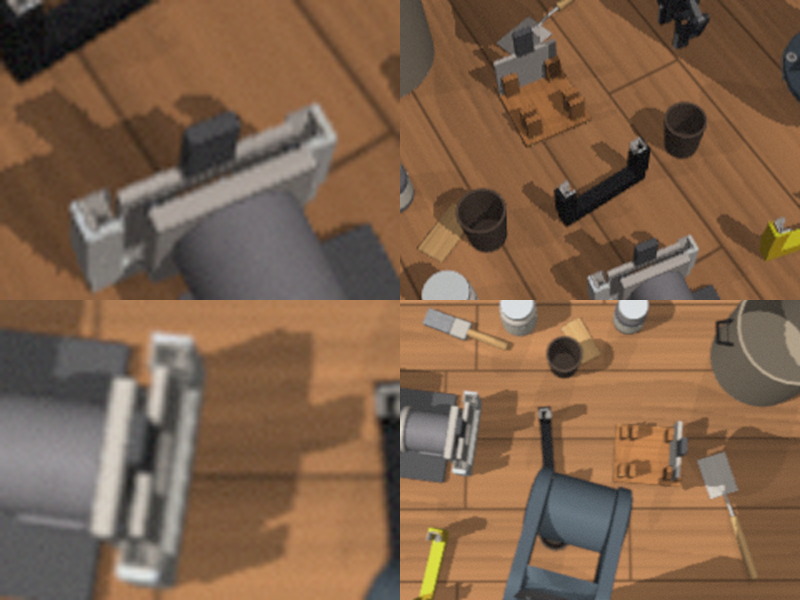

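The crops show the die standing in the aluminium frame with its grip block up (scene ~278,241). The blank is still in the rack, both cups are standing in place, and the arm is clear. One check that the top edge is level: its visible ends in scene are about (254.5,252.5) and (301.5,235).

```bash
python3 - <<'E'
from h import *
a=np.radians(-7.6);d=np.array([np.cos(a),np.sin(a),0])
for z in(.120,.130):
  print(z,[proj("scene",np.array([.5757,.1565,z])+s*.059*d).round(1) for s in(1,-1)])
A=ray("scene",254.5,252.5,.12);B=ray("scene",301.5,235,.12);print((A+B)/2,np.linalg.norm(A-B))
print(robot.get_state()["ft_force"].round(1)); robot.job_done()
E
```

```text
0.12 [array([254.1, 253.3]), array([297.3, 235.7])]
0.13 [array([254.2, 251.7]), array([297.7, 234. ])]
[0.56972385 0.15783174 0.12      ] 0.12683796651890863
[-0.3  1.1 -0.7]
the job is handed in; nothing more can be done
```

The eared die is in the aluminium frame, seated on the sill and held by the clips. I let go, moved the arm clear and handed the job in at about 14 s of the 64 s.

- **Seating:** the die stopped at the expected sill height (TCP z 0.1426 m) and stayed there under 41 N.
- **Clips:** a test pull stopped after about 2.3 mm with 18 N on the wrist, against about 4 N for the die's own weight. That shows it is held in. I couldn't see the clip leaves, so that both snapped out rests on this pull and its small side moment (about 0.4 N m). I pushed the die back onto the sill before releasing it.
- **Surroundings:** the last pictures show the blank still in the rack, both cups standing, and the gripper touching nothing.
- **Check that disagreed:** in the last scene picture the left end of the die's top edge fits the seated height to about 1 pixel. The right end was partly hidden by the post and read about 4 pixels out, making the edge 127 mm instead of 118 mm. That picture therefore doesn't prove the die is level.

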